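# Take the blue-valve flask off its locking hook

### The job

Press the red keeper of the hook that carries the blue-valved sampling flask until it snaps open, and only then lift that flask off the hook. Lower the flask into the green receiving cup, letting go only once it stands upright on the cup's floor. Leave the yellow-valved flask hanging on its own hook.

Things in the scene. Friction and masses are not known exactly. Their poses are not given: they have to be found in the camera images.
- flask_valve (a point): Centre of the blue valve head (upright cylinder, 28 mm diameter, 40 mm tall) of the flask to move, 144 mm above the flask's flat underside. Steel flask below: 48 mm diameter, 88 mm tall, 0.2 to 0.45 kg in all. A crossbar 10 mm thick, 124 mm long through its neck lies along this point's y axis, 36 mm below it. Hanging at the start, upright, z up, underside 42 mm above the table.
- hook: Fixed stand of that flask's hook; origin on the table under the flask's axis, axes as the flask's. Two prongs, 6 mm thick, at y = -40 and +40 mm, hold the crossbar in upward-open slots (18 mm wide, sides up to 160 mm above the table). Space between prongs: 74 mm, open above, below and to -x (towards the robot); crosspiece and post from x = +53 mm. Lifting the flask 130 mm clears it.
- keeper_tab (a point): Centre of the top face of the press tab of that hook's red keeper: a flat plate 36 (x) by 32 (y) by 6 mm, level when shut, 152 mm above the table, at x = +58, y = +70 mm in the hook's frame (behind and left of the flask), free space beneath. Press it straight down from above with shut fingers, 3 to 7 N, by 35 to 45 mm. The point moves with the tab.
- keeper (a joint): Angle of that keeper (rad): 0 shut, 0.8 open. Shut, its claw lies over the crossbar's left end; lifting cannot open it. The tab swings down and back about a level y axis 62 mm in front of and 32 mm below its point. An over-centre spring drives it shut below 0.4 (fingers sunk 18 to 27 mm) and open above; once over, it stays open by itself, clear of the crossbar's way up.
- cup_floor (a point): Centre of the inner floor of the green receiving cup, fixed on the table, 14 mm above it: round bore 72 mm diameter, wall 6 mm, rim 34 mm above this point, on a white base 105 mm square. The flask may stand in it at any yaw; its valve head's centre is then 144 mm above this point.
- spare_flask_valve (a point): Centre of the yellow valve head of a second, otherwise equal flask on an equal hook with its own red keeper: to be left hanging. Which flask hangs left or right varies. (A third flask, with a red valve head, stands at the back of the table.)
Things that resemble listed ones, but are neither listed nor needed, are in the scene too. Leave any black look-alike of the hook alone.

How it is judged (in metres and radians):
On the way, in this order (a step that is already met when the one before it is completed fails the run):
1. the keeper is pressed open while the blue-valved flask still hangs in its hook (value of joint keeper above 0.6 rad and distance of flask_valve from where it was at the start of the episode below 0.02 m), for 0.1 s.
2. the flask is lifted off its hook (more than 60 mm from where it hung) (distance of flask_valve from where it was at the start of the episode above 0.06 m), for 0.1 s.
3. the flask is lowered into the cup, still held, to within 15 mm of its floor (horizontal distance between flask_valve and cup_floor below 0.025 m and z of flask_valve in the frame of cup_floor below 0.159 m and contact force between the fingers and flask above 1 N), for 0.05 s.
At the end, for the whole second after the job is handed in: The blue-valved flask stands at rest on the floor of the green cup (valve axis within 20 mm of the cup's centre, valve head within 5 mm of its seated height, leaning less than 10 degrees), and the yellow-valved flask still hangs within 30 mm of where it was (horizontal distance between flask_valve and cup_floor below 0.02 m and z of flask_valve in the frame of cup_floor between 0.137 and 0.149 m and angle between flask_valve's own z axis and vertical below 0.17 rad and linear speed of flask below 0.02 m/s and distance of spare_flask_valve from where it was at the start of the episode below 0.03 m); the robot touches nothing.
It fails at once if the yellow-valved flask is lifted or knocked away by more than 50 mm (distance of spare_flask_valve from where it was at the start of the episode above 0.05 m).
It also fails if it takes over 48 s, if anything falls off the work surface, if the arm or the gripper's body presses on something with over 40 N, if the wrist force passes 120 N, or if a joint passes its speed limit or range.

### The arm

A 6-joint arm with a two-finger parallel gripper is mounted at the origin on the work surface. World frame = base frame: x ahead of the robot, y to its left, z up, the work surface at z = 0. Lengths are in m, angles in degrees, forces in N, time in s.
With the tool pointing down it reaches from about 0.35 to 0.875 m from the base axis. Payload 4.2 kg.
Tool frame: the origin (TCP) lies at the very end of the fingers, on their centre line; the grasp point (between the pads) lies 19 mm behind it; z points along the fingers, y is the line along which they close (so a half turn about z gives the same grasp; the last joint's range is limited). The gripper opens to 87 mm and grips with 3 to 60 N. Pads are 19 mm wide; open, the fingers measure 117 mm over their backs; the gripper's body (75 mm by 190 mm) begins 51 mm behind the grasp point.
Start: joints at [90.791, 22.042, 0.453, 0, -68.411, -14.817], TCP at [0.151, 0.606, 0.223] pointing down, gripper open.
Joint ranges: [-179.83, 179.83], [-69.29, 118.12], [-61.27, 80.66], [-181.25, 117.63], [-171.15, -9.14], [-177.46, 177.46]. Speed limits (degrees/s): [159.86, 159.86, 180, 180, 180, 180].

### API

Orientations are given as a 3x3 rotation matrix whose columns are the frame's x, y, z axes.
In Python, from station import * gives the robot as it stands.
- The arm moves only by the shell command python3 -m pendant 'ROWS'. ROWS is JSON, a list of rows, each an object of numbers: "x", "y", "z": the shift along the world's x, y, z normalised to -1 to 1, where 1 is 250 mm; "rx", "ry", "rz": the turn, a rotation vector about the world's x, y, z normalised to -1 to 1, where 1 is 180 degrees; "claw": the opening, from 0 (shut) to 1 (fully open). A call has exactly 8 rows; each row is the pose to reach, as a shift and turn from the pose commanded when the call began, turning the shorter way round; what a row does not reach only later rows make up. A row lasts 1/8 s, in which the tool goes at most 62.5 mm and 10.7 degrees, less where a joint would pass 70% of its speed; a pose out of reach is approached as far as the arm can. A call with a number of a shift or a turn outside -1 to 1 is refused whole. A call with a gripper value outside its range is refused whole. The fingers move at their own pace and stop on an object; the grip force is fixed at half the most. Time passes only in rows, so rows that repeat a pose let the fingers close, or fill a call up. It gives the time, the measured TCP pose, the force, the opening and the grip force at its end, in the units of the state.
- sense(): the state, without advancing time (a new reading comes with each control period).
- capture(name): name is "side" or "top" or "wrist"; returns a dict with "color" (420x560x3 uint8, red, green, blue), "mtx" (3x3 intrinsics, pixels), "world_to_cam" (4x4, takes a point from world to camera coordinates). Camera axes: x right, y up, looking along -z (the intrinsics and any distortion apply to the point x, -y, -z); pixel columns grow to the right and rows downward; lengths in m; the calibration is good to about 2 mm. A picture is of the moment at which its call begins. There is no depth.
- finish_job(): hands the job in; it is judged then, once.
Trained networks look in a picture, given as the dict that the camera call returned (one of the last four; its "shot" number tells which), for a name from the list of things; names that differ only in an ending like _2 or _b are one class to them, and where a whole thing is asked for, a point or a joint stands for the part that bears it (a point fixed in the world has none). Each returns a list of dicts, best first, with "conf" (0 to 1); they miss things now and then, are a little off and sometimes report something else, mostly with a low value. They report only what shows in the picture. A call takes as long as a camera call. They do not tell look-alikes from the thing itself.
- search_frame(picture, label): "centre" ([column, row] in pixels, amid what is visible of it).
- regions_of(picture, label): "region" (420x560 bool, what is visible of it) and "centre" ([column, row] in pixels, amid what is visible of it).
The state is a dict: "time_s": time; "joints": joint angles; "joint_velocities": joint speeds; "effort": joint torques, N m; "tcp_pos": TCP position; "ee_rot": TCP orientation; "wrist_force": force on the tool from outside, world axes, zero at the start; "moment": the same for the moment, N m; "gripper_width": opening from 0.0 (shut) to 1.0 (fully open); "gripper_force": force on a finger pad.
Only numpy, scipy, OpenCV 4.12 (cv2) and the standard library are available. Lean on these libraries where they do the work, as an engineer would, in place of code of your own. Each camera call takes 0.05 s, during which the arm holds its last target. There are 200 camera calls.

## Working session

There is one attempt and no reset: what is moved stays moved. The work goes in short steps, Python scripts to look and compute and a shell command to move; the robot and the scene stay as the last step left them, time stands still between calls to the robot, and variables do not carry over. Pictures are saved under pics/ and viewed, at most 10 in all, crops included, and the job is handed in when it is done.

```bash
mkdir -p pics; cat > h.py <<'E'
from station import *
import numpy as np, cv2
def proj(p,c):
    q=c["world_to_cam"]@np.r_[p,1]; q=np.array([q[0],-q[1],-q[2]]); u=c["mtx"]@q; return u[:2]/u[2]
def ray(px,c):
    W=np.linalg.inv(c["world_to_cam"]); d=np.linalg.inv(c["mtx"])@np.r_[px,1]; d=np.array([d[0],-d[1],-d[2]])
    d=W[:3,:3]@d; return W[:3,3],d/np.linalg.norm(d)
def atz(px,c,z):
    o,d=ray(px,c); return o+d*(z-o[2])/d[2]
def tri(obs):
    A=np.zeros((3,3));b=np.zeros(3)
    for px,c in obs:
        o,d=ray(px,c);M=np.eye(3)-np.outer(d,d);A+=M;b+=M@o
    p=np.linalg.solve(A,b); return p,[np.linalg.norm(proj(p,c)-px) for px,c in obs]
def save(c,n): cv2.imwrite("pics/"+n,c["color"][:,:,::-1])
E
python3 - <<'E'
from h import *
s=capture("side");t=capture("top")
im=np.hstack([s["color"],t["color"]]);im=cv2.resize(im,(800,300),interpolation=cv2.INTER_AREA)
save(s,"side.png");save(t,"top.png")
for n,c in(("side",s),("top",t)):
    print(n,np.linalg.inv(c["world_to_cam"])[:3,3].round(3), [k for k in c if k not in("color",)])
    for l in("flask_valve","spare_flask_valve","keeper_tab","cup_floor","hook"):
        print(n,l,[(np.round(r["centre"]).tolist(),round(r["conf"],2)) for r in search_frame(c,l)])
print(sense()["ee_rot"],sense()["time_s"])
E
```

```text
side [-0.061 -0.88   0.989] ['mtx', 'world_to_cam', 'shot']
side flask_valve [([330.0, 242.0], 0.87)]
side spare_flask_valve [([243.0, 150.0], 0.88)]
side keeper_tab [([351.0, 293.0], 0.94), ([250.0, 243.0], 0.79), ([331.0, 208.0], 0.72), ([182.0, 148.0], 0.52)]
side cup_floor [([281.0, 208.0], 0.86)]
side hook [([262.0, 292.0], 0.96), ([367.0, 343.0], 0.89), ([187.0, 188.0], 0.8), ([343.0, 257.0], 0.75)]
top [ 0.359 -0.085  1.353] ['mtx', 'world_to_cam', 'shot']
top flask_valve [([354.0, 188.0], 0.88)]
top spare_flask_valve [([155.0, 182.0], 0.7)]
top keeper_tab [([127.0, 265.0], 0.95), ([430.0, 211.0], 0.84), ([331.0, 163.0], 0.78), ([330.0, 267.0], 0.54)]
top cup_floor [([249.0, 186.0], 0.73)]
top hook [([163.0, 265.0], 0.96), ([344.0, 262.0], 0.7), ([348.0, 173.0], 0.61), ([443.0, 215.0], 0.61)]
[[ 9.70186257e-01 -2.42360530e-01 -1.51630216e-05]
 [-2.42360530e-01 -9.70186257e-01  2.27715170e-05]
 [-2.02298721e-05 -1.84176949e-05 -1.00000000e+00]] 0.6
```

View pics/side.png

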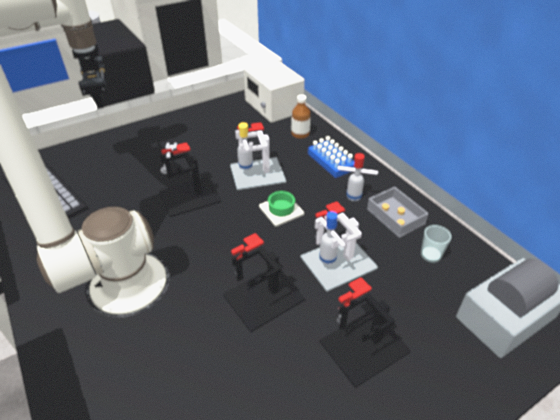

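View pics/top.png

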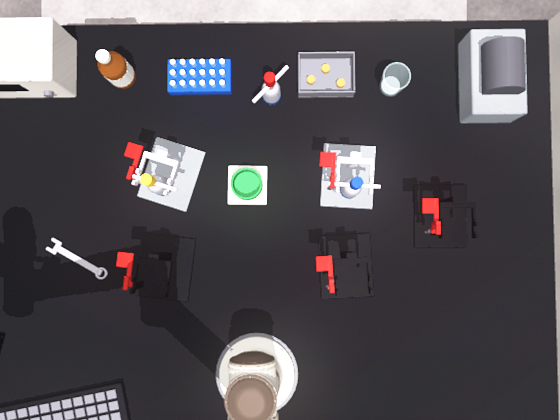

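The side view shows the blue valve at about (332,218) on a white hook with a grey base, the yellow valve at (243,130), and the cup at (281,204). The top view shows blue at (356,183), yellow at (147,180), and the cup at (247,183).

Keeper candidates in the top view are (328,160) on the white hook with blue, (135,155) on the white hook with yellow, and (127,262), (327,268), (430,208) on black look-alikes. The one at (328,160) fits, because it belongs to the white hook carrying the blue-valved flask. I'll confirm that in a crop.

```bash
python3 - <<'E'
from h import *
s=capture("side");t=capture("top")
a=cv2.resize(t["color"][130:220,305:395],(400,400),interpolation=cv2.INTER_CUBIC)
b=cv2.resize(s["color"][190:290,295:395],(400,400),interpolation=cv2.INTER_CUBIC)
cv2.imwrite("pics/crop.png",np.hstack([a,b])[:,:,::-1])
def blob(c,box,lo,hi,lo2=None,name=""):
    x0,y0,x1,y1=box;h=cv2.cvtColor(c["color"][y0:y1,x0:x1],cv2.COLOR_RGB2HSV)
    m=cv2.inRange(h,lo,hi)
    if lo2: m|=cv2.inRange(h,(0,)+lo[1:],lo2)
    n,L,st,ce=cv2.connectedComponentsWithStats(m);i=1+st[1:,4].argmax()
    mm=cv2.minAreaRect(np.argwhere(L==i)[:,::-1].astype(np.float32))
    print(name,(ce[i]+[x0,y0]).round(1),st[i],(np.array(mm[0])+[x0,y0]).round(1),mm[1:]);return ce[i]+[x0,y0]
B=(105,120,60),(125,255,255)
bt=blob(t,(305,130,395,220),*B,name="blue top");bs=blob(s,(310,190,360,245),*B,name="blue side")
print("valve",tri([(bt,t),(bs,s)]))
G=(40,80,40),(85,255,255)
gt=blob(t,(215,150,280,215),*G,name="green t");gs=blob(s,(255,180,310,230),*G,name="green s")
print("cup top-based z=.03,.048",atz(gt,t,.03),atz(gt,t,.048),tri([(gt,t),(gs,s)]))
R=(170,120,60),(180,255,255),(8,255,255)
blob(t,(305,130,395,220),*R,name="red top");blob(s,(305,190,360,245),*R,name="red side")
for c,n,b in((t,"t",(300,120,400,230)),(s,"s",(295,190,395,300))):
    for r in regions_of(c,"keeper_tab")[:5]: print(n,np.round(r["centre"]),r["region"].sum(),round(r["conf"],2))
E
```

```text
blue top [355.8 182.9] [ 45  47  13  13 126] [355.8 182.9] ((11.180338859558105, 12.521980285644531), 26.56505012512207)
blue side [331.4 220.2] [ 17  22  10  17 152] [331.5 220. ] ((16.0, 9.0), 90.0)
valve (array([ 0.48966893, -0.24458537,  0.18488452]), [np.float64(0.25424589737503306), np.float64(0.23193959590677588)])
green t [246.2 183.4] [ 16  18  31  32 786] [246.5 183.5] ((31.11269760131836, 29.698484420776367), 45.0)
green s [281.1 202.2] [ 12  10  29  26 576] [281.  202.5] ((25.0, 28.0), 90.0)
cup top-based z=.03,.048 [0.50711556 0.02462636 0.03      ] [0.50510273 0.0231304  0.048     ] (array([0.50717117, 0.02390703, 0.0347595 ]), [np.float64(0.2537773631103369), np.float64(0.21249407561274866)])
red top [328.3 164.2] [ 14  21  17  38 328] [327.  169.5] ((37.0, 16.0), 90.0)
red side [331.  208.7] [ 10  11  30  17 215] [328.7 208.6] ((11.852785110473633, 30.061412811279297), 76.75948333740234)
t [126. 264.] 377 0.85
t [329. 163.] 337 0.79
t [331. 266.] 362 0.75
t [434. 212.] 349 0.6
s [251. 242.] 263 0.77
s [332. 208.] 180 0.7
s [179. 144.] 143 0.63
s [354. 291.] 403 0.6
```

View pics/crop.png

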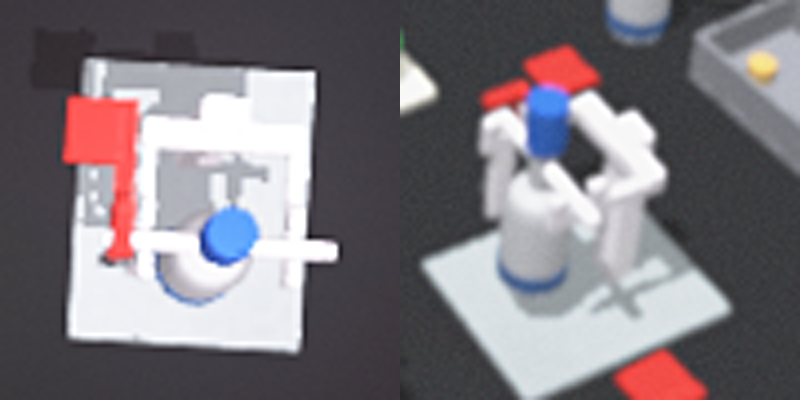

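The crop confirms it: the white hook holds the blue valve (crop 230,235), and its red keeper's tab is centred at crop (101,130), which is top-view pixel (327.7,159.3). In the side half the tab is at about (562,68), side-view pixel (335.5,207). The base edges show a hook yaw of about -3°.

```bash
python3 - <<'E'
from h import *
s=capture("side");t=capture("top")
print("tab tri",tri([((327.7,159.3),t),((335.5,207),s)]),"at z",atz((327.7,159.3),t,.152))
f=lambda u,v:np.array([305+u*.225,130+v*.225])
for a,b in(((68,340),(84,57)),((300,352),(315,70)),((68,340),(300,352))):
    d=atz(f(*b),t,.005)-atz(f(*a),t,.005);print("edge yaw",np.degrees(np.arctan2(d[1],d[0])))
a=atz(f(335,251),t,.15);print("bar end",a)
for y in(-2,-3,-4):
    c,q=np.cos(np.radians(y)),np.sin(np.radians(y));print(y,np.array([.4897,-.2446])+[c*.058-q*.07,q*.058+c*.07])
E
python3 -m pendant '[{"z":0.25,"claw":0},{"z":0.44,"claw":0},{"z":0.44,"y":-0.2,"x":0.1,"claw":0},{"z":0.44,"y":-0.4,"x":0.2,"claw":0},{"z":0.44,"y":-0.6,"x":0.3,"claw":0},{"z":0.44,"y":-0.8,"x":0.4,"claw":0},{"z":0.44,"y":-1,"x":0.5,"claw":0},{"z":0.44,"y":-1,"x":0.5,"claw":0}]'
```

```text
tab tri (array([ 0.55169492, -0.18273661,  0.15230859]), [np.float64(0.712269287033994), np.float64(0.6236522231462049)]) at z [ 0.55028573 -0.18184931  0.152     ]
edge yaw -3.71880248977938
edge yaw -3.7514801028802003
edge yaw -93.34161938966585
bar end [ 0.48402535 -0.30772051  0.15      ]
-2 [ 0.55010763 -0.17666681]
-3 [ 0.55128403 -0.17773142]
-4 [ 0.55244167 -0.17881639]$[0]: bad value
```

```bash
python3 -m pendant '[{"x":0,"y":0,"z":0.25,"rx":0,"ry":0,"rz":0,"claw":0},{"x":0,"y":0,"z":0.44,"rx":0,"ry":0,"rz":0,"claw":0},{"x":0.1,"y":-0.2,"z":0.44,"rx":0,"ry":0,"rz":0,"claw":0},{"x":0.2,"y":-0.4,"z":0.44,"rx":0,"ry":0,"rz":0,"claw":0},{"x":0.3,"y":-0.6,"z":0.44,"rx":0,"ry":0,"rz":0,"claw":0},{"x":0.4,"y":-0.8,"z":0.44,"rx":0,"ry":0,"rz":0,"claw":0},{"x":0.5,"y":-1,"z":0.44,"rx":0,"ry":0,"rz":0,"claw":0},{"x":0.5,"y":-1,"z":0.44,"rx":0,"ry":0,"rz":0,"claw":0}]'
```

```text
time_s: 1.9
tcp_pos: [0.2774, 0.3536, 0.3336]
ee_rot: [[0.969, -0.246, 0.001], [-0.246, -0.969, 0.002], [0.0, -0.002, -1.0]]
wrist_force: [1.0, 0.5, 0.8]
gripper_width: 0.168
gripper_force: 0.0
```

```bash
python3 -m pendant '[{"x":0.12,"y":-0.2,"z":0,"rx":0,"ry":0,"rz":0,"claw":0},{"x":0.24,"y":-0.4,"z":0,"rx":0,"ry":0,"rz":0.02,"claw":0},{"x":0.36,"y":-0.6,"z":0,"rx":0,"ry":0,"rz":0.04,"claw":0},{"x":0.48,"y":-0.8,"z":0,"rx":0,"ry":0,"rz":0.058,"claw":0},{"x":0.6,"y":-1,"z":0,"rx":0,"ry":0,"rz":0.058,"claw":0},{"x":0.6,"y":-1,"z":0,"rx":0,"ry":0,"rz":0.058,"claw":0},{"x":0.6,"y":-1,"z":0,"rx":0,"ry":0,"rz":0.058,"claw":0},{"x":0.6,"y":-1,"z":0,"rx":0,"ry":0,"rz":0.058,"claw":0}]'
python3 -m pendant '[{"x":0.1,"y":-0.2,"z":0,"rx":0,"ry":0,"rz":0,"claw":0},{"x":0.2,"y":-0.4,"z":0,"rx":0,"ry":0,"rz":0,"claw":0},{"x":0.3,"y":-0.6,"z":0,"rx":0,"ry":0,"rz":0,"claw":0},{"x":0.4,"y":-0.8,"z":0,"rx":0,"ry":0,"rz":0,"claw":0},{"x":0.5,"y":-1,"z":0,"rx":0,"ry":0,"rz":0,"claw":0},{"x":0.5,"y":-1,"z":0,"rx":0,"ry":0,"rz":0,"claw":0},{"x":0.5,"y":-1,"z":0,"rx":0,"ry":0,"rz":0,"claw":0},{"x":0.5,"y":-1,"z":0,"rx":0,"ry":0,"rz":0,"claw":0}]'
```

```text
time_s: 2.9
tcp_pos: [0.4262, 0.1076, 0.3326]
ee_rot: [[0.998, -0.06, 0.0], [-0.06, -0.998, 0.0], [0.0, -0.0, -1.0]]
wrist_force: [-0.3, 0.3, 0.0]
gripper_width: 0.004
gripper_force: 0.0
time_s: 3.9
tcp_pos: [0.5513, -0.142, 0.3331]
ee_rot: [[0.998, -0.06, 0.001], [-0.06, -0.998, 0.0], [0.001, -0.0, -1.0]]
wrist_force: [0.5, -0.0, -0.1]
gripper_width: 0.007
gripper_force: 0.0
```

```bash
python3 -m pendant '[{"x":0.024,"y":-0.144,"z":0,"rx":0,"ry":0,"rz":0,"claw":0},{"x":0.024,"y":-0.144,"z":-0.2,"rx":0,"ry":0,"rz":0,"claw":0},{"x":0.024,"y":-0.144,"z":-0.4,"rx":0,"ry":0,"rz":0,"claw":0},{"x":0.024,"y":-0.144,"z":-0.55,"rx":0,"ry":0,"rz":0,"claw":0},{"x":0.024,"y":-0.144,"z":-0.65,"rx":0,"ry":0,"rz":0,"claw":0},{"x":0.024,"y":-0.144,"z":-0.66,"rx":0,"ry":0,"rz":0,"claw":0},{"x":0.024,"y":-0.144,"z":-0.66,"rx":0,"ry":0,"rz":0,"claw":0},{"x":0.024,"y":-0.144,"z":-0.66,"rx":0,"ry":0,"rz":0,"claw":0}]'
python3 - <<'E'
from h import *
s=capture("side");t=capture("top")
a=cv2.resize(t["color"][130:220,305:395],(400,400),interpolation=cv2.INTER_CUBIC)
b=cv2.resize(s["color"][170:270,285:385],(400,400),interpolation=cv2.INTER_CUBIC)
cv2.imwrite("pics/crop2.png",np.hstack([a,b])[:,:,::-1])
E
```

```text
time_s: 4.9
tcp_pos: [0.5584, -0.1794, 0.1693]
ee_rot: [[0.998, -0.062, 0.003], [-0.062, -0.998, -0.0], [0.003, 0.0, -1.0]]
wrist_force: [-0.2, 0.1, -0.2]
gripper_width: 0.003
gripper_force: 0.0
```

View pics/crop2.png

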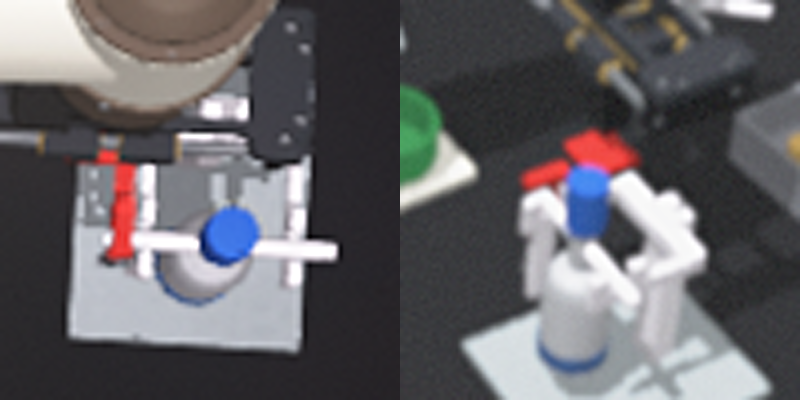

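The shut fingers hang just above the tab's back half (side crop 630,130), and the gripper body is clear of the blue valve. Next I press.

```bash
python3 -m pendant '[{"x":0,"y":0,"z":-0.07,"rx":0,"ry":0,"rz":0,"claw":0},{"x":0,"y":0,"z":-0.1,"rx":0,"ry":0,"rz":0,"claw":0},{"x":0,"y":0,"z":-0.13,"rx":0,"ry":0,"rz":0,"claw":0},{"x":0,"y":0,"z":-0.16,"rx":0,"ry":0,"rz":0,"claw":0},{"x":0,"y":0,"z":-0.19,"rx":0,"ry":0,"rz":0,"claw":0},{"x":0,"y":0,"z":-0.22,"rx":0,"ry":0,"rz":0,"claw":0},{"x":0,"y":0,"z":-0.22,"rx":0,"ry":0,"rz":0,"claw":0},{"x":0,"y":0,"z":-0.22,"rx":0,"ry":0,"rz":0,"claw":0}]'
```

```text
time_s: 6.0
tcp_pos: [0.5574, -0.1797, 0.1126]
ee_rot: [[0.998, -0.063, -0.0], [-0.063, -0.998, -0.0], [-0.0, 0.0, -1.0]]
wrist_force: [1.2, -0.5, 0.6]
gripper_width: 0.005
gripper_force: 0.0
```

```bash
python3 -m pendant '[{"x":0,"y":0,"z":0.2,"rx":0,"ry":0,"rz":0,"claw":0},{"x":0,"y":0,"z":0.4,"rx":0,"ry":0,"rz":0,"claw":0},{"x":0,"y":0,"z":0.6,"rx":0,"ry":0,"rz":0,"claw":0},{"x":0,"y":0,"z":0.72,"rx":0,"ry":0,"rz":0,"claw":0.3},{"x":-0.14,"y":-0.13,"z":0.72,"rx":0,"ry":0,"rz":0,"claw":0.6},{"x":-0.27,"y":-0.26,"z":0.72,"rx":0,"ry":0,"rz":0,"claw":0.65},{"x":-0.27,"y":-0.26,"z":0.72,"rx":0,"ry":0,"rz":0,"claw":0.65},{"x":-0.27,"y":-0.26,"z":0.72,"rx":0,"ry":0,"rz":0,"claw":0.65}]'
python3 - <<'E'
from h import *
s=capture("side");w=capture("wrist")
b=cv2.resize(s["color"][170:270,285:385],(400,400),interpolation=cv2.INTER_CUBIC)
cv2.imwrite("pics/crop3.png",np.hstack([cv2.resize(w["color"],(400,300)),b[:300]])[:,:,::-1])
p=np.array([.4897,-.2446,.186]);print(proj(p,w)*400/560, sense()["tcp_pos"])
c=w["color"];m=cv2.inRange(cv2.cvtColor(c,cv2.COLOR_RGB2HSV),(105,120,60),(125,255,255))
n,L,st,ce=cv2.connectedComponentsWithStats(m);i=1+st[1:,4].argmax();print(ce[i],st[i],atz(ce[i],w,.206),atz(ce[i],w,.186))
E
```

```text
time_s: 7.0
tcp_pos: [0.4901, -0.2447, 0.293]
ee_rot: [[0.998, -0.063, 0.001], [-0.063, -0.998, -0.0], [0.001, 0.0, -1.0]]
wrist_force: [1.1, 0.3, -0.4]
gripper_width: 0.492
gripper_force: 0.0
[201.63506529 148.14882196] [ 0.49055553 -0.24417618  0.29254547]
[282.63926941 204.11643836] [266 189  35  42 438] [ 0.49857817 -0.24539237  0.206     ] [ 0.49269123 -0.24508999  0.186     ]
```

View pics/crop3.png

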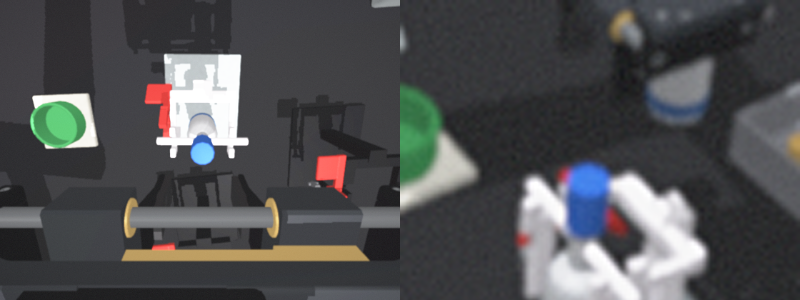

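The side crop shows the red tab dropped behind the prongs and the claw off the crossbar's left end, so the keeper is open. The wrist view puts the valve at (202,150), on the predicted axis. Next I descend and grip.

```bash
python3 -m pendant '[{"x":0.004,"y":0,"z":-0.15,"rx":0,"ry":0,"rz":0,"claw":0.65},{"x":0.004,"y":0,"z":-0.3,"rx":0,"ry":0,"rz":0,"claw":0.65},{"x":0.004,"y":0,"z":-0.42,"rx":0,"ry":0,"rz":0,"claw":0.65},{"x":0.004,"y":0,"z":-0.49,"rx":0,"ry":0,"rz":0,"claw":0.65},{"x":0.004,"y":0,"z":-0.49,"rx":0,"ry":0,"rz":0,"claw":0.65},{"x":0.004,"y":0,"z":-0.49,"rx":0,"ry":0,"rz":0,"claw":0.4},{"x":0.004,"y":0,"z":-0.49,"rx":0,"ry":0,"rz":0,"claw":0.1},{"x":0.004,"y":0,"z":-0.49,"rx":0,"ry":0,"rz":0,"claw":0}]'
python3 -m pendant '[{"x":0,"y":0,"z":0,"rx":0,"ry":0,"rz":0,"claw":0},{"x":0,"y":0,"z":0,"rx":0,"ry":0,"rz":0,"claw":0},{"x":0,"y":0,"z":0,"rx":0,"ry":0,"rz":0,"claw":0},{"x":0,"y":0,"z":0,"rx":0,"ry":0,"rz":0,"claw":0},{"x":0,"y":0,"z":0.02,"rx":0,"ry":0,"rz":0,"claw":0},{"x":0,"y":0,"z":0.05,"rx":0,"ry":0,"rz":0,"claw":0},{"x":0,"y":0,"z":0.08,"rx":0,"ry":0,"rz":0,"claw":0},{"x":0,"y":0,"z":0.08,"rx":0,"ry":0,"rz":0,"claw":0}]'
```

```text
time_s: 8.1
tcp_pos: [0.4913, -0.2447, 0.1708]
ee_rot: [[0.998, -0.062, 0.001], [-0.062, -0.998, -0.0], [0.001, 0.0, -1.0]]
wrist_force: [0.2, 0.2, 0.7]
gripper_width: 0.394
gripper_force: 0.0
time_s: 9.1
tcp_pos: [0.4914, -0.2448, 0.1908]
ee_rot: [[0.998, -0.063, 0.002], [-0.063, -0.998, -0.0], [0.002, 0.0, -1.0]]
wrist_force: [-0.2, -0.3, -2.7]
gripper_width: 0.316
gripper_force: 30.0
```

```bash
python3 -m pendant '[{"x":0,"y":0,"z":0.08,"rx":0,"ry":0,"rz":0,"claw":0},{"x":0,"y":0,"z":0.16,"rx":0,"ry":0,"rz":0,"claw":0},{"x":0,"y":0,"z":0.24,"rx":0,"ry":0,"rz":0,"claw":0},{"x":0,"y":0,"z":0.32,"rx":0,"ry":0,"rz":0,"claw":0},{"x":0,"y":0,"z":0.4,"rx":0,"ry":0,"rz":0,"claw":0},{"x":0,"y":0,"z":0.48,"rx":0,"ry":0,"rz":0,"claw":0},{"x":0,"y":0,"z":0.52,"rx":0,"ry":0,"rz":0,"claw":0},{"x":0,"y":0,"z":0.52,"rx":0,"ry":0,"rz":0,"claw":0}]'
python3 -m pendant '[{"x":0.01,"y":0.12,"z":0,"rx":0,"ry":0,"rz":0,"claw":0},{"x":0.02,"y":0.25,"z":0,"rx":0,"ry":0,"rz":0,"claw":0},{"x":0.03,"y":0.38,"z":0,"rx":0,"ry":0,"rz":0,"claw":0},{"x":0.04,"y":0.51,"z":0,"rx":0,"ry":0,"rz":0,"claw":0},{"x":0.05,"y":0.64,"z":0,"rx":0,"ry":0,"rz":0,"claw":0},{"x":0.06,"y":0.77,"z":0,"rx":0,"ry":0,"rz":0,"claw":0},{"x":0.06,"y":0.88,"z":0,"rx":0,"ry":0,"rz":0,"claw":0},{"x":0.06,"y":0.95,"z":0,"rx":0,"ry":0,"rz":0,"claw":0}]'
python3 - <<'E'
from h import *
s=capture("side");t=capture("top")
cv2.imwrite("pics/c4.png",np.hstack([cv2.resize(s["color"][90:240,200:400],(400,300)),cv2.resize(t["color"][130:250,160:320],(400,300))])[:,:,::-1])
m=cv2.inRange(cv2.cvtColor(t["color"][150:215,215:280],cv2.COLOR_RGB2HSV),(40,80,40),(85,255,255))
print(sense()["tcp_pos"],(m>0).sum())
E
```

```text
time_s: 10.1
tcp_pos: [0.4911, -0.2446, 0.3203]
ee_rot: [[0.998, -0.063, 0.001], [-0.063, -0.998, 0.0], [0.001, -0.0, -1.0]]
wrist_force: [-0.3, 0.3, -3.1]
gripper_width: 0.314
gripper_force: 30.0
time_s: 11.1
tcp_pos: [0.5054, -0.0061, 0.3189]
ee_rot: [[0.998, -0.062, -0.002], [-0.062, -0.998, -0.0], [-0.002, 0.0, -1.0]]
wrist_force: [0.2, -0.4, -3.7]
gripper_width: 0.31
gripper_force: 30.0
[ 0.50571753 -0.00596059  0.31928566] 405
```

View pics/c4.png

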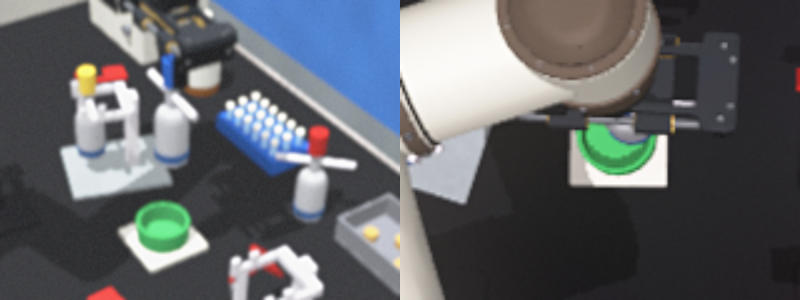

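The flask hangs upright in the grip (side crop 170,130), the yellow flask is still on its hook (85,120), and the cup is at (163,225). Next I centre over the cup and lower.

```bash
python3 -m pendant '[{"x":0.002,"y":0.08,"z":0,"rx":0,"ry":0,"rz":0,"claw":0},{"x":0.002,"y":0.119,"z":0,"rx":0,"ry":0,"rz":0,"claw":0},{"x":0.002,"y":0.119,"z":-0.12,"rx":0,"ry":0,"rz":0,"claw":0},{"x":0.002,"y":0.119,"z":-0.24,"rx":0,"ry":0,"rz":0,"claw":0},{"x":0.002,"y":0.119,"z":-0.36,"rx":0,"ry":0,"rz":0,"claw":0},{"x":0.002,"y":0.119,"z":-0.46,"rx":0,"ry":0,"rz":0,"claw":0},{"x":0.002,"y":0.119,"z":-0.5,"rx":0,"ry":0,"rz":0,"claw":0},{"x":0.002,"y":0.119,"z":-0.5,"rx":0,"ry":0,"rz":0,"claw":0}]'
python3 -m pendant '[{"x":0,"y":0,"z":-0.03,"rx":0,"ry":0,"rz":0,"claw":0},{"x":0,"y":0,"z":-0.06,"rx":0,"ry":0,"rz":0,"claw":0},{"x":0,"y":0,"z":-0.09,"rx":0,"ry":0,"rz":0,"claw":0},{"x":0,"y":0,"z":-0.12,"rx":0,"ry":0,"rz":0,"claw":0},{"x":0,"y":0,"z":-0.15,"rx":0,"ry":0,"rz":0,"claw":0},{"x":0,"y":0,"z":-0.16,"rx":0,"ry":0,"rz":0,"claw":0},{"x":0,"y":0,"z":-0.17,"rx":0,"ry":0,"rz":0,"claw":0},{"x":0,"y":0,"z":-0.17,"rx":0,"ry":0,"rz":0,"claw":0}]'
python3 - <<'E'
from h import *
s=capture("side");t=capture("top")
cv2.imwrite("pics/c5.png",np.hstack([cv2.resize(s["color"][150:225,230:330],(400,300)),cv2.resize(t["color"][150:225,200:300],(400,300))])[:,:,::-1])
E
```

```text
time_s: 12.2
tcp_pos: [0.5064, 0.0222, 0.1949]
ee_rot: [[0.998, -0.063, -0.001], [-0.063, -0.998, -0.001], [-0.001, 0.001, -1.0]]
wrist_force: [-0.5, 0.5, -2.5]
gripper_width: 0.312
gripper_force: 30.0
time_s: 13.2
tcp_pos: [0.5065, 0.0226, 0.1525]
ee_rot: [[0.998, -0.063, -0.0], [-0.063, -0.998, -0.0], [-0.0, 0.0, -1.0]]
wrist_force: [-0.2, 1.2, -2.7]
gripper_width: 0.314
gripper_force: 30.0
```

View pics/c5.png

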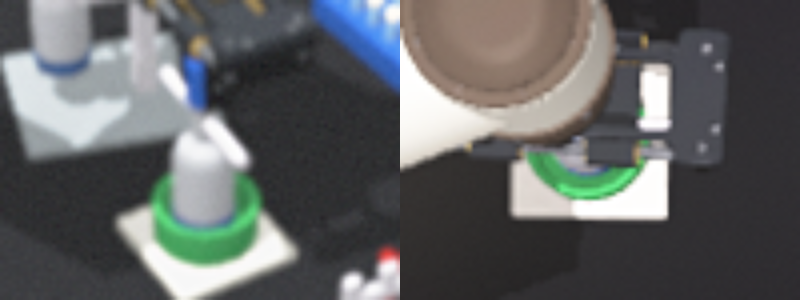

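The flask is inside the cup, upright and roughly centred (side crop 205,190). Now I lower it gently the last ~10 mm to contact.

```bash
python3 -m pendant '[{"x":0,"y":0,"z":-0.01,"rx":0,"ry":0,"rz":0,"claw":0},{"x":0,"y":0,"z":-0.015,"rx":0,"ry":0,"rz":0,"claw":0},{"x":0,"y":0,"z":-0.02,"rx":0,"ry":0,"rz":0,"claw":0},{"x":0,"y":0,"z":-0.025,"rx":0,"ry":0,"rz":0,"claw":0},{"x":0,"y":0,"z":-0.03,"rx":0,"ry":0,"rz":0,"claw":0},{"x":0,"y":0,"z":-0.034,"rx":0,"ry":0,"rz":0,"claw":0},{"x":0,"y":0,"z":-0.034,"rx":0,"ry":0,"rz":0,"claw":0},{"x":0,"y":0,"z":-0.034,"rx":0,"ry":0,"rz":0,"claw":0}]'
```

```text
time_s: 14.3
tcp_pos: [0.5065, 0.0226, 0.1441]
ee_rot: [[0.998, -0.062, 0.0], [-0.062, -0.998, -0.0], [0.0, 0.0, -1.0]]
wrist_force: [-0.4, 0.6, -2.3]
gripper_width: 0.316
gripper_force: 30.0
```

```bash
python3 -m pendant '[{"x":0,"y":0,"z":-0.002,"rx":0,"ry":0,"rz":0,"claw":0},{"x":0,"y":0,"z":-0.004,"rx":0,"ry":0,"rz":0,"claw":0},{"x":0,"y":0,"z":-0.006,"rx":0,"ry":0,"rz":0,"claw":0},{"x":0,"y":0,"z":-0.008,"rx":0,"ry":0,"rz":0,"claw":0},{"x":0,"y":0,"z":-0.008,"rx":0,"ry":0,"rz":0,"claw":0},{"x":0,"y":0,"z":-0.008,"rx":0,"ry":0,"rz":0,"claw":0},{"x":0,"y":0,"z":-0.008,"rx":0,"ry":0,"rz":0,"claw":0},{"x":0,"y":0,"z":-0.008,"rx":0,"ry":0,"rz":0,"claw":0}]'
```

```text
time_s: 15.3
tcp_pos: [0.5069, 0.0226, 0.1428]
ee_rot: [[0.998, -0.062, 0.001], [-0.062, -0.998, -0.0], [0.001, -0.0, -1.0]]
wrist_force: [-2.3, -1.2, 6.1]
gripper_width: 0.318
gripper_force: 30.0
```

Wrist force has gone to +6 N, so the flask is on the floor. I'll release and retreat.

```bash
python3 -m pendant '[{"x":0,"y":0,"z":0.002,"rx":0,"ry":0,"rz":0,"claw":0.1},{"x":0,"y":0,"z":0.002,"rx":0,"ry":0,"rz":0,"claw":0.35},{"x":0,"y":0,"z":0.002,"rx":0,"ry":0,"rz":0,"claw":0.5},{"x":0,"y":0,"z":0.002,"rx":0,"ry":0,"rz":0,"claw":0.65},{"x":0,"y":0,"z":0.002,"rx":0,"ry":0,"rz":0,"claw":0.65},{"x":0,"y":0,"z":0.002,"rx":0,"ry":0,"rz":0,"claw":0.65},{"x":0,"y":0,"z":0.002,"rx":0,"ry":0,"rz":0,"claw":0.65},{"x":0,"y":0,"z":0.002,"rx":0,"ry":0,"rz":0,"claw":0.65}]'
python3 -m pendant '[{"x":0,"y":0,"z":0.04,"rx":0,"ry":0,"rz":0,"claw":0.65},{"x":0,"y":0,"z":0.12,"rx":0,"ry":0,"rz":0,"claw":0.65},{"x":0,"y":0,"z":0.25,"rx":0,"ry":0,"rz":0,"claw":0.65},{"x":0,"y":0,"z":0.4,"rx":0,"ry":0,"rz":0,"claw":0.65},{"x":0,"y":0,"z":0.55,"rx":0,"ry":0,"rz":0,"claw":0.65},{"x":0,"y":0,"z":0.7,"rx":0,"ry":0,"rz":0,"claw":0.65},{"x":-0.2,"y":0,"z":0.7,"rx":0,"ry":0,"rz":0,"claw":0.65},{"x":-0.3,"y":0,"z":0.7,"rx":0,"ry":0,"rz":0,"claw":0.65}]'
python3 - <<'E'
from h import *
s=capture("side");t=capture("top")
cv2.imwrite("pics/c6.png",np.hstack([cv2.resize(s["color"][110:260,180:380],(400,300)),cv2.resize(t["color"][130:250,160:320],(400,300))])[:,:,::-1])
E
```

```text
time_s: 16.3
tcp_pos: [0.5064, 0.0226, 0.1426]
ee_rot: [[0.998, -0.063, 0.0], [-0.063, -0.998, 0.0], [0.0, -0.0, -1.0]]
wrist_force: [0.0, 0.7, -0.6]
gripper_width: 0.645
gripper_force: 0.0
time_s: 17.3
tcp_pos: [0.4299, 0.0224, 0.3188]
ee_rot: [[0.998, -0.063, 0.002], [-0.063, -0.998, 0.001], [0.002, -0.001, -1.0]]
wrist_force: [0.3, 1.4, 0.7]
gripper_width: 0.652
gripper_force: 0.0
```

View pics/c6.png

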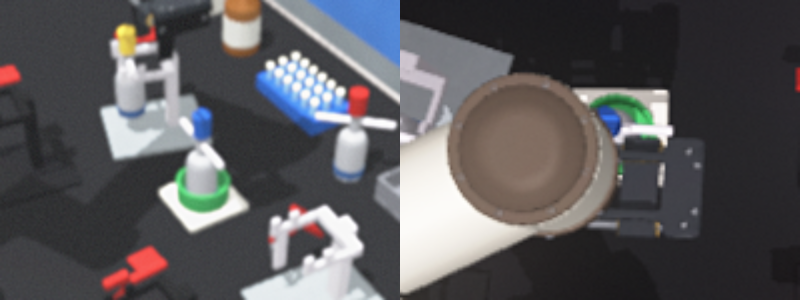

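The blue flask stands upright in the cup (side crop 203,150), the yellow flask still hangs on its hook (127,75), and the gripper is clear.

```bash
python3 -c "from station import *; print(finish_job())"
```

```text
the job is handed in; nothing more can be done
None
```

I pressed the keeper open, lifted the blue-valved flask off and stood it upright in the green cup; the yellow-valved flask still hangs on its hook, and the job is handed in at about 17 s (no verdict was returned).

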